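# Pack and pin the sample box

## Task

Pack the sample box for transport: stand exactly three of the five sample jars upright inside it, then shut its lid, then push every locking pin from the pin stand down through a hole of the lid and the flange below until its head sits on the lid. Leave the other two jars standing on the bench and do not disturb the bottles and the beaker.

Things in the scene. Friction and masses are not known exactly. Their poses are not given: they have to be found in the camera images.
- box: grey plastic box, fixed, open-topped, 130 (x) x 250 (y) x 70 mm high outside, walls and floor 5 mm thick. Origin: centre of its underside; its x points away from the robot at yaw 0, to the hinge side. Along its front (-x) rim an 8 mm thick flange sticks out 34 mm, top at z = 70 mm, with four 17 mm holes right under those of the shut lid
- lid (a joint): lid angle, rad: 0 = flat on the box (shut), 1.57 = upright, up to 1.9 = leaning back away from the robot. Lightly damped: past upright it sinks shut by itself. The lid is a 6 mm clear plate, 130 x 250 mm, ending in an 8 mm thick, 34 mm wide aluminium strip with four holes; 164 mm from hinge to free edge
- lid_hinge (a point): middle of the lid's hinge axis, on the box's far rim: 65 mm from the box's origin along its x and 70 mm up; the axis runs along the box's y; the lid's underside passes through it
- stand: white plastic pin stand, fixed, 220 (its x) x 60 (its y) x 70 mm high, origin: centre of its underside. Four blind holes of 13 mm in its top, in a row along its x at -81, -27, 27 and 81 mm; the pins hang in it by their heads
- hole0 (a point): hole 0 in the lid's aluminium strip: centre of its mouth on the upper face, 13 mm across, 147 mm from the hinge; the four are 60 mm apart along the box's y. With the lid shut the mouths are 78 mm above the bench
- hole1 (a point): hole 1 in the lid's aluminium strip: centre of its mouth on the upper face, 13 mm across, 147 mm from the hinge; the four are 60 mm apart along the box's y. With the lid shut the mouths are 78 mm above the bench
- hole2 (a point): hole 2 in the lid's aluminium strip: centre of its mouth on the upper face, 13 mm across, 147 mm from the hinge; the four are 60 mm apart along the box's y. With the lid shut the mouths are 78 mm above the bench
- hole3 (a point): hole 3 in the lid's aluminium strip: centre of its mouth on the upper face, 13 mm across, 147 mm from the hinge; the four are 60 mm apart along the box's y. With the lid shut the mouths are 78 mm above the bench
- pin1: locking pin: round black head 22 mm across and 45 mm tall, under it a steel shaft 10 mm across and 45 mm long whose last 12 mm taper to 5 mm; 60 g. Origin: on the axis at the underside of the head; z along the axis, up towards the head. Two to four pins are present
- pin2: locking pin: round black head 22 mm across and 45 mm tall, under it a steel shaft 10 mm across and 45 mm long whose last 12 mm taper to 5 mm; 60 g. Origin: on the axis at the underside of the head; z along the axis, up towards the head. Two to four pins are present
- pin3: locking pin: round black head 22 mm across and 45 mm tall, under it a steel shaft 10 mm across and 45 mm long whose last 12 mm taper to 5 mm; 60 g. Origin: on the axis at the underside of the head; z along the axis, up towards the head. Two to four pins are present
- pin4: locking pin: round black head 22 mm across and 45 mm tall, under it a steel shaft 10 mm across and 45 mm long whose last 12 mm taper to 5 mm; 60 g. Origin: on the axis at the underside of the head; z along the axis, up towards the head. Two to four pins are present
- jar1: amber glass sample jar with a white cap, a cylinder 50 mm across and 60 mm tall, 130 g, all five alike. Origin: centre of its underside, z up
- jar2: amber glass sample jar with a white cap, a cylinder 50 mm across and 60 mm tall, 130 g, all five alike. Origin: centre of its underside, z up
- jar3: amber glass sample jar with a white cap, a cylinder 50 mm across and 60 mm tall, 130 g, all five alike. Origin: centre of its underside, z up
- jar4: amber glass sample jar with a white cap, a cylinder 50 mm across and 60 mm tall, 130 g, all five alike. Origin: centre of its underside, z up
- jar5: amber glass sample jar with a white cap, a cylinder 50 mm across and 60 mm tall, 130 g, all five alike. Origin: centre of its underside, z up
- amber_bottle: amber reagent bottle, 70 mm across, 140 mm tall; bystander, not to be moved. Origin: centre of its underside
- white_bottle: white reagent bottle, 70 mm across, 140 mm tall; bystander, not to be moved. Origin: centre of its underside
- beaker: glass beaker, 70 mm across, 90 mm tall; bystander, not to be moved. Origin: centre of its underside
Things that resemble listed ones, but are neither listed nor needed, are in the scene too. What is shaped like the jar1 but yellow is not meant.

How it is judged (in metres and radians):
On the way, in this order (a step that is already met when the one before it is completed fails the run):
1. exactly three jars stand in the box, the lid still open (((horizontal distance between each of jar1, jar2, jar3 and box below 0.106 m and horizontal distance between each of jar4, jar5 and box above 0.106 m) or (horizontal distance between each of jar1, jar2, jar4 and box below 0.106 m and horizontal distance between each of jar3, jar5 and box above 0.106 m) or (horizontal distance between each of jar1, jar2, jar5 and box below 0.106 m and horizontal distance between each of jar3, jar4 and box above 0.106 m) or (horizontal distance between each of jar1, jar3, jar4 and box below 0.106 m and horizontal distance between each of jar2, jar5 and box above 0.106 m) or (horizontal distance between each of jar1, jar3, jar5 and box below 0.106 m and horizontal distance between each of jar2, jar4 and box above 0.106 m) or (horizontal distance between each of jar1, jar4, jar5 and box below 0.106 m and horizontal distance between each of jar2, jar3 and box above 0.106 m) or (horizontal distance between each of jar1, jar5 and box above 0.106 m and horizontal distance between each of jar2, jar3, jar4 and box below 0.106 m) or (horizontal distance between each of jar1, jar4 and box above 0.106 m and horizontal distance between each of jar2, jar3, jar5 and box below 0.106 m) or (horizontal distance between each of jar1, jar3 and box above 0.106 m and horizontal distance between each of jar2, jar4, jar5 and box below 0.106 m) or (horizontal distance between each of jar1, jar2 and box above 0.106 m and horizontal distance between each of jar3, jar4, jar5 and box below 0.106 m)) and z of each of jar1, jar2, jar3, jar4, jar5 in the frame of box below 0.014 m and angle between each of jar1, jar2, jar3, jar4, jar5's own z axis and vertical below 0.15 rad and (horizontal distance between jar1 and box above 0.106 m or x of jar1 in the frame of box between -0.06 and 0.06 m) and (horizontal distance between jar2 and box above 0.106 m or x of jar2 in the frame of box between -0.06 and 0.06 m) and (horizontal distance between jar3 and box above 0.106 m or x of jar3 in the frame of box between -0.06 and 0.06 m) and (horizontal distance between jar4 and box above 0.106 m or x of jar4 in the frame of box between -0.06 and 0.06 m) and (horizontal distance between jar5 and box above 0.106 m or x of jar5 in the frame of box between -0.06 and 0.06 m) and value of joint lid above 1 rad), for 0.2 s.
2. then the lid is shut (value of joint lid below 0.04 rad), for 0.2 s.
At the end, for the whole second after the job is handed in: Exactly three jars upright on the box floor (tilt < 0.15 rad), the other two upright on the bench outside it, lid shut (< 0.04 rad), each pin present in a lid hole, underside of its head within 6 mm of the mouth and tilted < 0.12 rad, all at rest (((horizontal distance between each of jar1, jar2, jar3 and box below 0.106 m and horizontal distance between each of jar4, jar5 and box above 0.106 m) or (horizontal distance between each of jar1, jar2, jar4 and box below 0.106 m and horizontal distance between each of jar3, jar5 and box above 0.106 m) or (horizontal distance between each of jar1, jar2, jar5 and box below 0.106 m and horizontal distance between each of jar3, jar4 and box above 0.106 m) or (horizontal distance between each of jar1, jar3, jar4 and box below 0.106 m and horizontal distance between each of jar2, jar5 and box above 0.106 m) or (horizontal distance between each of jar1, jar3, jar5 and box below 0.106 m and horizontal distance between each of jar2, jar4 and box above 0.106 m) or (horizontal distance between each of jar1, jar4, jar5 and box below 0.106 m and horizontal distance between each of jar2, jar3 and box above 0.106 m) or (horizontal distance between each of jar1, jar5 and box above 0.106 m and horizontal distance between each of jar2, jar3, jar4 and box below 0.106 m) or (horizontal distance between each of jar1, jar4 and box above 0.106 m and horizontal distance between each of jar2, jar3, jar5 and box below 0.106 m) or (horizontal distance between each of jar1, jar3 and box above 0.106 m and horizontal distance between each of jar2, jar4, jar5 and box below 0.106 m) or (horizontal distance between each of jar1, jar2 and box above 0.106 m and horizontal distance between each of jar3, jar4, jar5 and box below 0.106 m)) and z of each of jar1, jar2, jar3, jar4, jar5 in the frame of box below 0.014 m and angle between each of jar1, jar2, jar3, jar4, jar5's own z axis and vertical below 0.15 rad and (horizontal distance between jar1 and box above 0.106 m or x of jar1 in the frame of box between -0.06 and 0.06 m) and (horizontal distance between jar2 and box above 0.106 m or x of jar2 in the frame of box between -0.06 and 0.06 m) and (horizontal distance between jar3 and box above 0.106 m or x of jar3 in the frame of box between -0.06 and 0.06 m) and (horizontal distance between jar4 and box above 0.106 m or x of jar4 in the frame of box between -0.06 and 0.06 m) and (horizontal distance between jar5 and box above 0.106 m or x of jar5 in the frame of box between -0.06 and 0.06 m) and value of joint lid below 0.04 rad and (distance between pin1 and hole0 below 0.006 m or distance between pin1 and hole1 below 0.006 m or distance between pin1 and hole2 below 0.006 m or distance between pin1 and hole3 below 0.006 m) and angle between each of pin1, pin2, pin3, pin4's own z axis and vertical below 0.12 rad and (distance between pin2 and hole0 below 0.006 m or distance between pin2 and hole1 below 0.006 m or distance between pin2 and hole2 below 0.006 m or distance between pin2 and hole3 below 0.006 m) and (distance between pin3 and hole0 below 0.006 m or distance between pin3 and hole1 below 0.006 m or distance between pin3 and hole2 below 0.006 m or distance between pin3 and hole3 below 0.006 m) and (distance between pin4 and hole0 below 0.006 m or distance between pin4 and hole1 below 0.006 m or distance between pin4 and hole2 below 0.006 m or distance between pin4 and hole3 below 0.006 m) and linear speed of each of jar1, jar2, jar3, jar4, jar5, pin1, pin2, pin3, pin4 below 0.03 m/s); the robot touches nothing.
It fails at once if a bystander bottle or the beaker is pushed more than 40 mm or tipped (distance of any of amber_bottle, white_bottle, beaker from where it was at the start of the episode above 0.04 m or angle between any of amber_bottle, white_bottle, beaker's own z axis and vertical above 0.5 rad).
Of pin1, pin2, pin3, pin4 only 2 to 4 are there at a start; the rules pass over those that are not, and their reading is None.
At some moment in a run one of jar1, jar2, jar3, jar4, jar5 may be knocked a few centimetres aside while the robot is not near it.
It also fails if it takes over 208 s, if anything falls off the work surface, if the arm or the gripper's body presses on something with over 40 N, if the wrist force passes 120 N, or if a joint passes its speed limit or range.

## Robot

A 6-joint arm with a two-finger parallel gripper is mounted at the origin on the work surface. World frame = base frame: x ahead of the robot, y to its left, z up, the work surface at z = 0. Lengths are in mm, angles in rad, forces in N, time in s.
With the tool pointing down it reaches from about 350 to 725 mm from the base axis. Payload 4.3 kg.
Tool frame: the origin (TCP) lies between the finger pads; the fingertips stand 19 mm ahead of it and the grasp point (between the pads) is the TCP; z points along the fingers, y is the direction in which the jaws open and shut (so a half turn about z gives the same grasp; the last joint's range is limited). The gripper opens to 85 mm and grips with 20 to 120 N. Pads are 22 mm wide; open, the fingers measure 114 mm over their backs; the gripper's body (76 mm by 85 mm) begins 54 mm behind the grasp point. The pads swing forward as they close: fully open they stand 13 mm farther back than shut.
Start: joints at [-1.416, 0.377, 0.081, 1.274, 0, 1.46], TCP at [150.496, -554.992, 250.329] pointing down, gripper open.
Joint ranges: [-2.72, 2.72], [-0.84, 1.66], [-1.02, 1.22], [-1.77, 2.12], [-1.37, 1.28], [-3.14, 3.14]. Speed limits (rad/s): [2.57, 2.57, 3.14, 3.14, 3.14, 3.14].

## Interface

Orientations are given as a unit quaternion [w, x, y, z].
In Python, from rig import arm, eoat, get_obs, imaging, workorder gives the robot as it stands. The module is installed in compiled form; this text tells all that it offers. Calls block until the motion is done:
- arm.goto(position, orientation): joint-space move of the TCP to a pose.
- arm.move_linear(position, max_speed=150, rot=None, contact_N=None): straight line of the TCP; rot=None keeps the orientation; max_speed is the mean speed in mm/s. With contact_N (N) it stops when the force on the tool has changed by that much, and returns True; else False.
- arm.move_j(angles): joint-space move.
- eoat.gripper_open() and eoat.grab(newtons=None): open the fingers fully, or close them until they stop; newtons is the grip in N (None keeps the last).
- arm.dwell(seconds).
- arm.inverse_kinematics(position, orientation): joint angles nearest the present ones, or None.
- get_obs(): the state.
- imaging.capture(name): name is "side" or "top"; returns the picture (400x640x3 uint8, blue, green, red); there is no depth.
- imaging.camera_params(name): a dict with "mtx" (3x3 intrinsics, pixels), "rvec" (rotation vector, rad) and "tvec" (3), from world to camera coordinates, as OpenCV has them. Camera axes: x right, y down, z forward; pixel columns grow to the right and rows downward; lengths in mm; the calibration is good to about 2 mm. A picture is of the moment at which its call begins. camera_params takes no time and is no camera call.
A pose or a line that the arm cannot do raises arm.PlanningError and nothing moves.
- workorder.finish_job(): hands the job in, once; it reports no verdict.
The state is a dict: "time": time; "qpos": joint angles; "qvel": joint speeds; "joint_efforts": joint torques, N m; "position": TCP position; "ee_rot": TCP orientation; "force": force on the tool from outside, world axes, zero at the start; "torque": the same for the moment, N m; "width": opening from 0.0 (shut) to 1.0 (fully open).
Only numpy, scipy, OpenCV 4.12 (cv2) and the standard library are available. Lean on these libraries where they do the work, as an engineer would, in place of code of your own. Each camera call takes 0.05 s, during which the arm holds its last target.

## Working session

There is one attempt and no reset: what is moved stays moved. The work goes in short steps, each a Python script; the robot and the scene stay as the last script left them, time stands still between calls to the robot, and variables do not carry over. Pictures are saved under pics/ and viewed, and the job is handed in when it is done.

```bash
mkdir -p pics; python3 - <<'E'
from rig import arm,eoat,get_obs,imaging
import cv2
for n in("side","top"):
    im=imaging.capture(n); cv2.imwrite(f"pics/{n}0.png",im)
    p=imaging.camera_params(n); 
    R=cv2.Rodrigues(p["rvec"])[0]; print(n,p["mtx"].round(1).tolist(), (-R.T@p["tvec"].reshape(3)).round(0), R.round(2).tolist())
print(get_obs())
E
```

```text
side [[509.4, 0.0, 319.1], [0.0, 509.4, 201.3], [0.0, 0.0, 1.0]] [ 439. -804.  855.] [[0.98, -0.19, 0.0], [-0.12, -0.66, -0.74], [0.14, 0.73, -0.67]]
top [[472.3, 0.0, 319.2], [0.0, 472.3, 194.7], [0.0, 0.0, 1.0]] [ 524.   22. 1225.] [[0.03, -1.0, -0.01], [-1.0, -0.03, -0.07], [0.07, 0.01, -1.0]]
{'time': 0.1, 'qpos': array([-1.41629047e+00,  3.78017774e-01,  7.97950926e-02,  1.27439543e+00,
       -1.38935198e-05,  1.46049408e+00]), 'qvel': array([ 5.74487477e-04, -1.27123180e-03,  1.84500856e-03, -1.96619493e-03,
       -2.12189873e-03, -2.17651084e-05]), 'joint_efforts': array([ 7.71203304e-04, -4.64691961e+01,  2.70583284e+01,  1.21222314e-02,
       -2.46701320e-04,  1.79437052e-06]), 'position': array([ 150.40892087, -554.42343658,  249.45220097]), 'ee_rot': array([-9.10515592e-04,  9.91246969e-01,  1.32017485e-01, -2.70757713e-05]), 'force': array([ 0.53913908,  0.61463019, -0.59573359]), 'torque': array([ 0.01710654, -0.00224091, -0.02131438]), 'width': 1.0021888652339253}
```

View pics/side0.png

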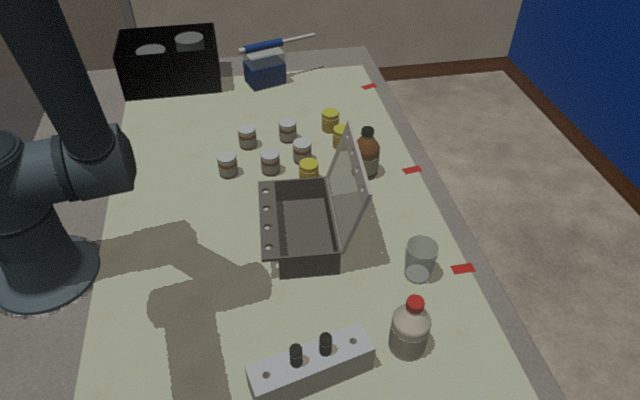

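View pics/top0.png

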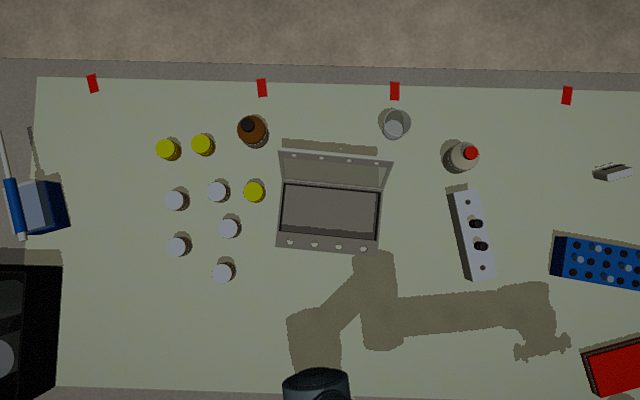

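Both views show the box at mid-table with its lid leaning back. The five white-capped jars are to its left, at top px (177,200), (218,190), (229,229), (178,246) and (223,272). Two pins stand in the two middle stand holes, at top px (476,224) and (481,246). Next I'll measure positions.

```bash
cat > h.py <<'E'
import numpy as np, cv2
from rig import arm,eoat,get_obs,imaging,workorder
P={n:imaging.camera_params(n) for n in("side","top")}
def geo(n):
    p=P[n]; R=cv2.Rodrigues(np.array(p["rvec"],float))[0]; t=np.array(p["tvec"],float).reshape(3)
    return p["mtx"],R,t,-R.T@t
def ray(n,uv,z):
    K,R,t,C=geo(n); d=R.T@np.linalg.inv(K)@np.array([uv[0],uv[1],1.]); return C+d*(z-C[2])/d[2]
def proj(n,X):
    K,R,t,C=geo(n); q=K@(R@np.array(X,float)+t); return q[:2]/q[2]
def tri(ua,ub):
    A=[];b=[]
    for n,uv in(("side",ua),("top",ub)):
        K,R,t,C=geo(n); d=R.T@np.linalg.inv(K)@np.array([uv[0],uv[1],1.]); d/=np.linalg.norm(d)
        M=np.eye(3)-np.outer(d,d); A.append(M);b.append(M@C)
    return np.linalg.lstsq(np.vstack(A),np.hstack(b),rcond=None)[0]
def blobs(mask,lo,hi):
    n,l,s,c=cv2.connectedComponentsWithStats(mask.astype(np.uint8))
    return [(c[i].round(1).tolist(),int(s[i,4]),s[i,:4].tolist()) for i in range(1,n) if lo<=s[i,4]<=hi]
def q(yaw): # tool down; jaw axis at angle yaw+90 from world x
    return np.array([0,np.cos(yaw/2),np.sin(yaw/2),0])
def caps(im=None):
    im=imaging.capture("top") if im is None else im
    h=cv2.cvtColor(im,cv2.COLOR_BGR2HSV)
    m=(h[...,1]<45)&(h[...,2]>150)
    return blobs(m,60,400)
E
python3 - <<'E'
from h import *
t=cv2.imread("pics/top0.png");s=cv2.imread("pics/side0.png")
h=cv2.cvtColor(t,cv2.COLOR_BGR2HSV)
for uv in[(177,200),(178,246),(170,225),(254,191),(476,224),(470,215),(290,243),(340,244),(320,249),(330,210)]: print(uv,h[uv[1],uv[0]],t[uv[1],uv[0]])
for c in caps(t): print(c, ray("top",c[0],60).round(1))
cv2.imwrite("pics/tz.png",cv2.resize(t[140:260,260:500],None,fx=3.3,fy=3.3,interpolation=cv2.INTER_CUBIC))
cv2.imwrite("pics/sz.png",cv2.resize(s[110:290,210:410],None,fx=3.3,fy=3.3,interpolation=cv2.INTER_CUBIC))
cv2.imwrite("pics/sz2.png",cv2.resize(s[300:400,230:430],None,fx=4,fy=4,interpolation=cv2.INTER_CUBIC))
E
```

```text
(177, 200) [104  20 138] [138 133 127]
(178, 246) [105  19 137] [137 132 127]
(170, 225) [ 41  31 133] [117 133 127]
(254, 191) [ 32 255 134] [  0 134 127]
(476, 224) [45 41 25] [21 25 23]
(470, 215) [ 27  25 110] [ 99 109 110]
(290, 243) [ 42  31 142] [125 142 135]
(340, 244) [25 67 92] [68 88 92]
(320, 249) [21 29 87] [77 84 87]
(330, 210) [20 26 87] [78 84 87]
```

View pics/tz.png

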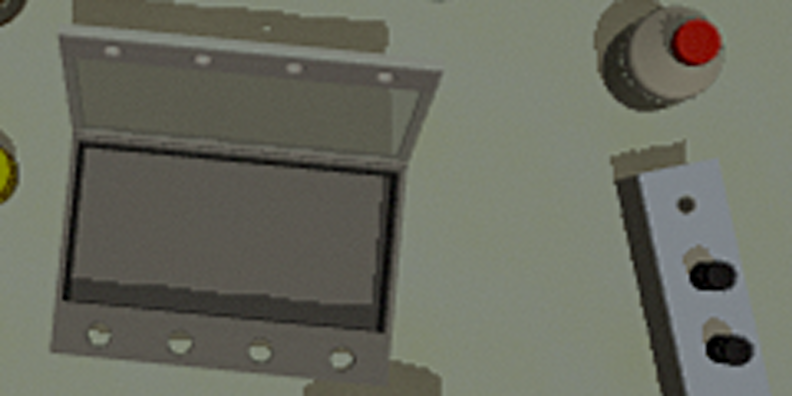

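View pics/sz.png

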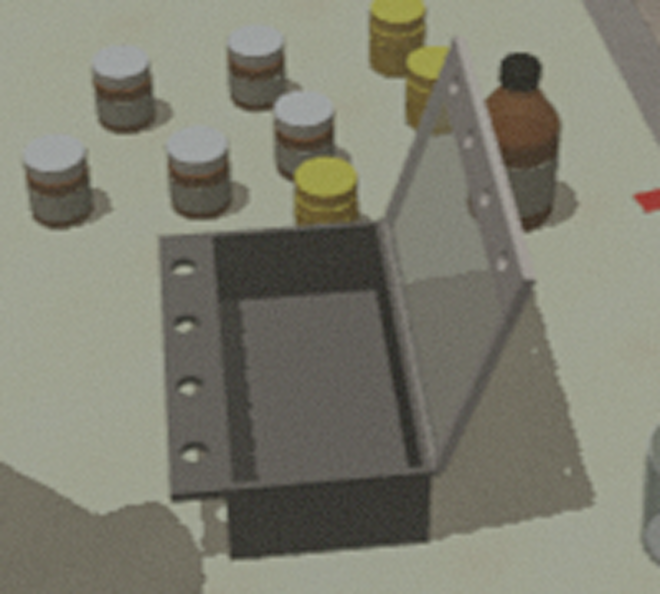

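View pics/sz2.png

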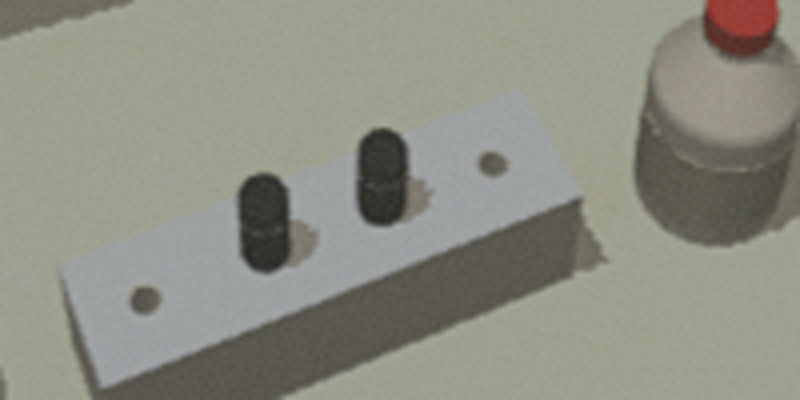

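```bash
cat >> h.py <<'E'
def capmask(im):
    i=cv2.GaussianBlur(im,(3,3),0).astype(int); return (i[...,0]>i[...,2]+4)&(i[...,0]>i[...,1]-1)&(i[...,2]>90)
def jars(show=False,im=None):
    "caps in top view -> world centre on z=60 plane (white-capped only)"
    im=imaging.capture("top") if im is None else im
    out=[]
    for c,a,b in blobs(capmask(im),150,700):
        out.append(np.r_[ray("top",c,60)[:2],a,c])
    return np.array(out)
E
python3 - <<'E'
from h import *
np.set_printoptions(suppress=True,precision=1)
t=cv2.imread("pics/top0.png");s=cv2.imread("pics/side0.png")
J=jars(im=t);print(J)
for c,a,b in blobs(capmask(s),100,900): print("side",c,a,b,ray("side",c,60))
# yellow
h=cv2.cvtColor(t,cv2.COLOR_BGR2HSV)
for c,a,b in blobs((h[...,1]>180)&(abs(h[...,0].astype(int)-31)<5)&(h[...,2]>100),100,900): print("yellow",c,a,ray("top",c,60))
# box corners z=70 (top zoom/3.3+offset)
f=lambda x,y:(x/3.3+260-.35,y/3.3+140-.35)
FL,FR=ray("top",f(52,350),70),ray("top",f(388,382),70)
print("flange corners top",FL,FR,np.linalg.norm(FL-FR))
g=lambda x,y:(x/3.3+210-.35,y/3.3+110-.35)
SL,SR=ray("side",g(160,237),70),ray("side",g(172,495),70)
print("flange corners side",SL,SR,np.linalg.norm(SL-SR))
print("flange holes side z=70",[ray("side",g(*p),70) for p in[(184,267),(187,324),(190,386),(194,453)]])
print("flange holes top z=70",[ray("top",f(*p),70) for p in[(99,334),(180,342),(260,350),(341,357)]])
print("box near rear corner side",ray("side",g(432,470),70), "top",ray("top",f(405,165),70))
# lid free edge corners by triangulation
print("lid free", tri(g(455,40),f(60,37)),tri(g(533,283),f(441,72)))
print("lid holes tri",[tri(g(*a),f(*b)) for a,b in zip([(454,88),(469,142),(485,200),(502,264)],[(112,51),(203,60),(294,68),(385,77)])])
E
```

```text
[[603.3 294.9 261.  215.8 191.3]
 [578.8 399.6 256.  173.3 200. ]
 [513.4 262.5 268.  227.3 228. ]
 [463.5 388.9 268.  175.3 246.8]
 [402.1 272.3 270.  221.4 273.4]]
yellow [200.2, 143.2] 278 [722.7 339.2  60. ]
yellow [164.7, 148.0] 278 [708.2 427.7  60. ]
yellow [252.7, 191.2] 286 [606.2 203.2  60. ]
flange corners top [473.9 141.1  70. ] [ 457.8 -107.    70. ] 248.6683680127816
flange corners side [472.4 138.7  70. ] [ 455.2 -108.9   70. ] 248.19187067482204
flange holes side z=70 [array([485.8, 102.6,  70. ]), array([481.4,  43.2,  70. ]), array([476.7, -16.7,  70. ]), array([472.5, -76.5,  70. ])]
flange holes top z=70 [array([486.7, 106.8,  70. ]), array([482.5,  46.8,  70. ]), array([478.4, -12.3,  70. ]), array([475. , -72.1,  70. ])]
box near rear corner side [ 617.2 -117.9   70. ] top [ 618.2 -116.3   70. ]
lid free [682.8 127.4 221.4] [ 668.6 -120.8  220.5]
lid holes tri [array([676. ,  94.5, 205.8]), array([671.8,  34.3, 205.9]), array([667.8, -25.7, 206.3]), array([663.4, -85.6, 206. ])]
```

```bash
python3 - <<'E'
from h import *
np.set_printoptions(suppress=True,precision=1)
g=lambda x,y:(x/3.3+210-.35,y/3.3+110-.35)
for n,p in dict(A=(304,107),B=(256,37),C=(198,143),D=(123,60),E=(56,152)).items(): print(n,ray("side",g(*p),60))
print("bystanders: amber",ray("top",(247,126),140),"white",ray("top",(471,153),140),"beaker",ray("top",(396,122),45))
Y=.72
for x,y,z in[(513,262,40),(402,272,40),(463,389,40),(603,295,40),(566,76,45),(558,-56,45),(720,0,215),(720,0,260),(600,0,215)]:
    r=arm.inverse_kinematics([x,y,z],q(Y if z<50 else 0)); print(x,y,z,r)
E
```

```text
A [602.9 292.   60. ]
B [579.1 399.3  60. ]
C [513.4 259.5  60. ]
D [465.1 385.1  60. ]
E [403.4 267.9  60. ]
bystanders: amber [752.4 209.9 140. ] white [ 703.  -310.4  140. ] beaker [ 792.5 -150.2   45. ]
513 262 40 [ 0.4  0.5 -0.3  0.8  0.   2.8]
402 272 40 [ 0.5  0.4 -0.5  0.7  0.   2.9]
463 389 40 [ 0.6  0.6 -0.2  0.8  0.   3. ]
603 295 40 [0.4 0.7 0.  0.9 0.  2.8]
566 76 45 [ 0.   0.5 -0.3  0.8  0.   2.4]
558 -56 45 [-0.2  0.5 -0.3  0.8  0.   2.2]
720 0 215 [-0.1  0.7  0.6  1.4  0.   3.1]
720 0 260 [-0.1  0.7  0.7  1.5  0.   3.1]
600 0 215 [-0.1  0.4  0.1  1.2  0.   3. ]
```

```bash
cat >> h.py <<'E'
YAW=-0.85
BO=np.array([561.8,9.9]); BY=-0.0656
BX=np.array([np.cos(BY),np.sin(BY)]); BYv=np.array([-BX[1],BX[0]])
def box(x,y): return BO+x*BX+y*BYv
def st(tag=""):
    o=get_obs(); print(tag,"t",round(o["time"],1),"pos",o["position"].round(1),"F",o["force"].round(1),"w",round(o["width"],3))
def lin(xy,z,v=150,**k): return arm.move_linear([xy[0],xy[1],z],max_speed=v,**k)
def fetch(xy,dst):
    Q=q(YAW)
    arm.goto([xy[0],xy[1],130],Q)
    lin(xy,38,120); eoat.grab(35); st("grab")
    lin(xy,150,200); st("lift")
    arm.goto([*dst,150],Q)
    lin(dst,60,150); c=lin(dst,41.0,40,contact_N=6); st(f"down {c}")
    eoat.gripper_open(); lin(dst,150,200)
E
python3 - <<'E'
from h import *
C=(513.4,261)
arm.goto([C[0],C[1],160],q(YAW)); st()
J=jars(); print(J.round(1))
fetch(C,box(-4,-66)); st()
arm.goto([403,270,150],q(YAW))
for n in("top","side"): cv2.imwrite(f"pics/{n}1.png",imaging.capture(n))
E
```

```text
t 3.2 pos [513.7 260.5 160.1] F [-0.5 -0.1  0.3] w 0.998
[[402.1 272.3 269.  221.4 273.4]]
grab t 4.9 pos [514.1 261.3  38.9] F [ 0.2 -0.7  5.5] w 0.578
lift t 5.6 pos [512.6 260.7 148.7] F [-0.8  0.  -1.7] w 0.578
down True t 8.0 pos [554.  -55.9  43.6] F [-0.5 -0.1  3.2] w 0.573
 t 9.1 pos [553.  -55.6 149.2] F [-0.6 -0.6 -0.5] w 0.999
```

View pics/side1.png

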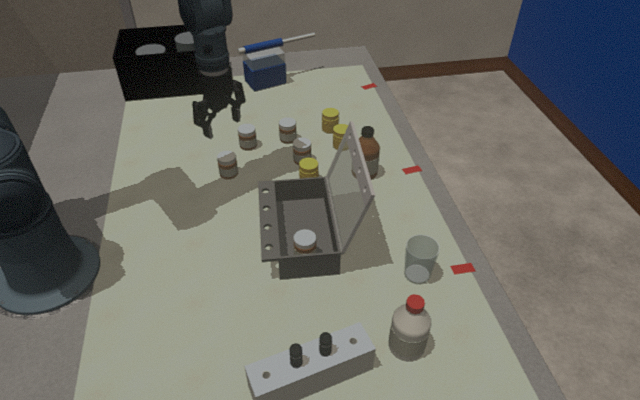

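View pics/top1.png

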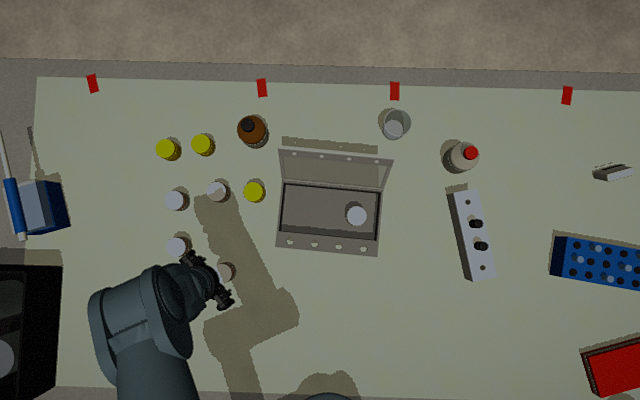

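The first jar stands upright in the box, at top px (357,215) and side px (304,240). The arm hides part of jar E at top px (226,272), so I'll park the arm clear of the view and re-measure before each pick.

```bash
cat >> h.py <<'E'
def park(): arm.goto([330,-330,300],q(0))
E
python3 - <<'E'
from h import *
park(); t=imaging.capture("top");J=jars(im=t); print(J.round(1))
cv2.imwrite("pics/top2.png",t)
E
```

```text
[[603.3 294.9 263.  215.8 191.3]
 [579.  399.6 257.  173.3 199.9]
 [553.3 -55.2 274.  356.5 215.5]
 [463.3 388.9 266.  175.3 246.9]
 [402.1 272.3 269.  221.4 273.4]]
```

View pics/top2.png

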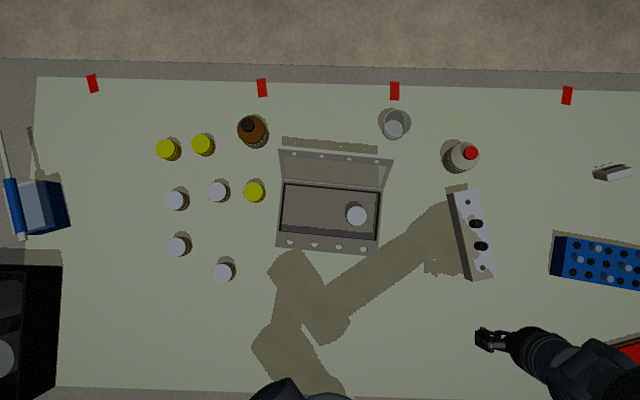

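The park pose clears the view. All jars are where they were, and the placed one is within 1 mm of target. Next are E at (402,271) and D.

```bash
cat >> h.py <<'E'
def nearest(J,xy):
    i=np.argmin(np.hypot(J[:,0]-xy[0],J[:,1]-xy[1])); return J[i]
E
python3 - <<'E'
from h import *
J=jars(); j=nearest(J,(402,272)); print(j.round(1)); assert np.hypot(j[0]-402,j[1]-272)<60
fetch((j[0]+.5,j[1]-1.5),box(-4,66)); park()
t=imaging.capture("top");J=jars(im=t);cv2.imwrite("pics/top3.png",t); print(J.round(1))
assert len(J)==5
inb=[np.linalg.norm(x[:2]-BO)<106 for x in J]; assert sum(inb)==2
j=nearest(J,(463,389)); print(j.round(1)); assert np.hypot(j[0]-463,j[1]-389)<60
fetch((j[0]+.5,j[1]-1.5),box(-4,0)); park()
for n in("top","side"):
    t=imaging.capture(n); cv2.imwrite(f"pics/{n}4.png",t)
    if n=="top": print(jars(im=t).round(1))
st()
E
```

```text
[402.1 272.3 271.  221.4 273.4]
grab t 18.8 pos [403.1 271.1  38.8] F [-0.9 -1.3  5.4] w 0.575
lift t 19.5 pos [401.9 270.5 149. ] F [-0.3 -0.6 -1.7] w 0.581
down True t 21.7 pos [562.6  76.   43.5] F [ 0.9 -0.4  2.9] w 0.575
[[603.6 295.1 266.  215.7 191.2]
 [579.  399.9 258.  173.2 199.9]
 [562.1  77.8 270.  302.7 210.4]
 [553.3 -54.9 273.  356.4 215.5]
 [463.3 388.9 268.  175.3 246.9]]
[463.3 388.9 268.  175.3 246.9]
grab t 31.2 pos [464.4 387.8  38.9] F [-0.7 -1.1  6.3] w 0.574
lift t 31.9 pos [463.1 386.9 148.7] F [-0.4  0.1 -1.5] w 0.58
down True t 34.5 pos [558.3  10.1  43.6] F [-0.9 -0.8  3.4] w 0.579
[[603.3 294.9 262.  215.8 191.3]
 [579.  399.6 256.  173.3 199.9]
 [557.6  10.3 276.  330.  213. ]
 [553.3 -54.9 275.  356.4 215.5]
 [532.   55.1 271.  311.5 222.9]]
 t 39.6 pos [ 330.1 -329.9  299.9] F [-0.3 -0.5 -0.4] w 1.004
```

View pics/side4.png

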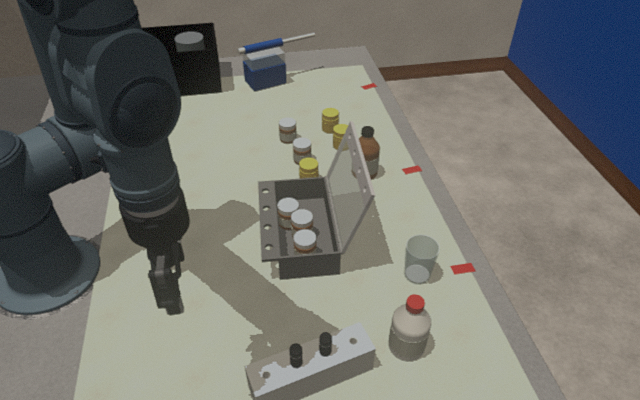

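View pics/top4.png

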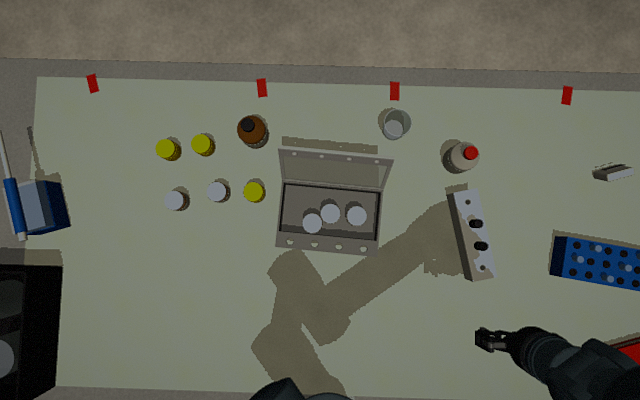

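All three jars stand in the box, with caps at top px (312,223), (330,213) and (356,216). Two stay on the bench. The jar at +y was nudged about 38 mm, but it is still upright and well inside the limits. Now the lid: I'll go behind its free edge with closed fingers and pull it over.

```bash
python3 - <<'E'
from h import *
Q=q(-np.pi/2)
eoat.grab(30)
arm.goto([560,-20,310],Q); 
arm.goto([722,0,300],Q); st()
lin((722,0),212,120); st()
c=arm.move_linear([625,6,218],max_speed=70,contact_N=15); st(f"c {c}")
if not c: arm.move_linear([585,8,225],max_speed=70,contact_N=15); st("past")
cv2.imwrite("pics/side5.png",imaging.capture("side"))
E
```

```text
t 44.3 pos [ 7.218e+02 -2.000e-01  2.997e+02] F [0.2 0.9 1.1] w 0.004
 t 45.2 pos [ 7.222e+02 -2.000e-01  2.138e+02] F [0.9 0.  0.1] w -0.002
c False t 46.8 pos [625.2   5.9 217.8] F [-0.2 -0.9 -0.1] w 0.001
past t 47.5 pos [585.2   8.  225.1] F [-0.6 -0.5  0.4] w -0.003
```

View pics/side5.png

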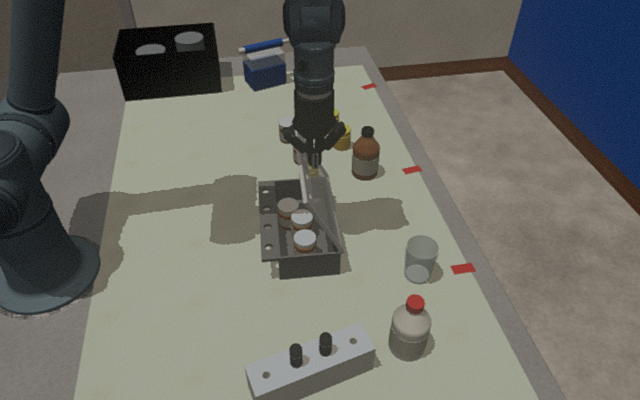

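The lid is past upright, its strip at side px (320,190) leaning toward the robot, and moving. I'll wait for it to sink, then measure.

```bash
python3 - <<'E'
from h import *
arm.move_linear([585,8,260],max_speed=100); park(); st()
for n in("top","side"): cv2.imwrite(f"pics/{n}6.png",imaging.capture(n))
t=cv2.imread("pics/top6.png");s=cv2.imread("pics/side6.png")
a=cv2.resize(t[170:290,260:500],None,fx=3.3,fy=3.3,interpolation=cv2.INTER_CUBIC)
cv2.imwrite("pics/tz6.png",a)
cv2.imwrite("pics/sz6.png",cv2.resize(s[110:290,210:410],None,fx=3.3,fy=3.3,interpolation=cv2.INTER_CUBIC))
E
```

```text
t 51.3 pos [ 330.1 -329.9  300. ] F [-0.2 -0.5  0.5] w 0.0
```

View pics/tz6.png

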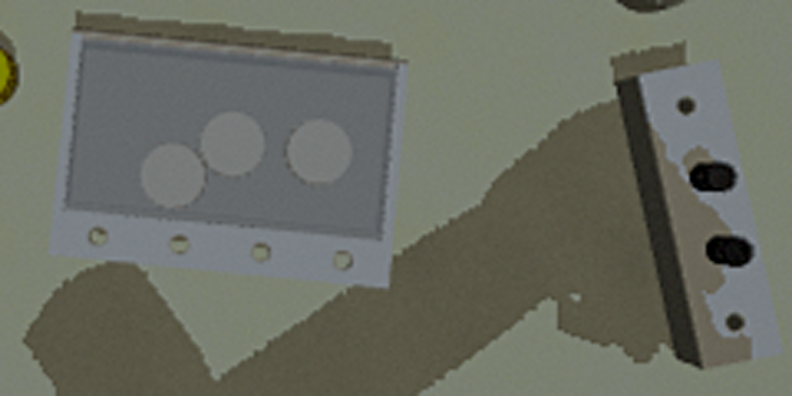

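View pics/sz6.png

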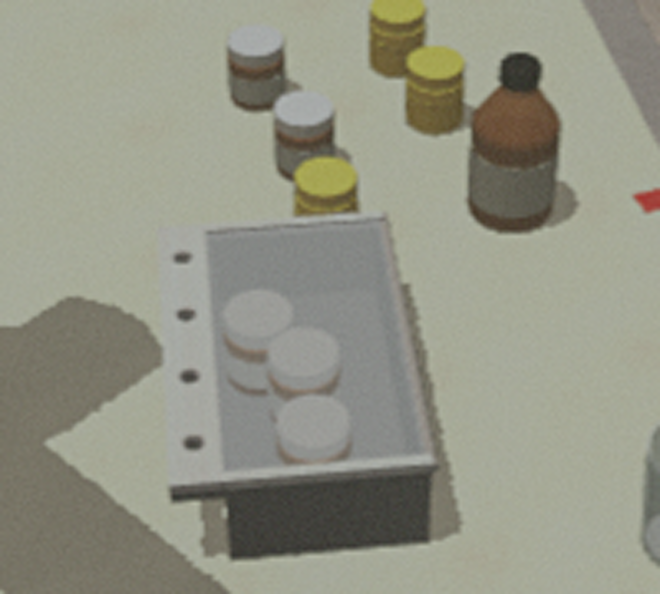

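The lid lies flat: its strip overlies the flange and the four holes show in both views. Next I'll measure the holes and pins.

```bash
cat > m.py <<'E'
from h import *
np.set_printoptions(suppress=True,precision=2)
def cen(im,guess,r,dark):
    # sub-pixel centroid of contrast vs. local background
    g=cv2.resize(im,None,fx=4,fy=4,interpolation=cv2.INTER_CUBIC); g=cv2.cvtColor(g,cv2.COLOR_BGR2GRAY).astype(float) if dark else (g[...,1].astype(float)-g[...,0])
    u,v=[int(round(4*a+1.5)) for a in guess]; R=4*r; p=g[v-R:v+R+1,u-R:u+R+1]
    if dark: p=-p
    bg=np.median(np.r_[p[0],p[-1],p[:,0],p[:,-1]]); m=(p>(p.max()+bg)/2)
    n,l,s,c=cv2.connectedComponentsWithStats(m.astype(np.uint8)); k=l[R,R] or 1+np.argmax(s[1:,4])
    return ((c[k][0]+u-R-1.5)/4,(c[k][1]+v-R-1.5)/4),s[k,4]/16
E
python3 - <<'E'
from m import *
t=cv2.imread("pics/top6.png");s=cv2.imread("pics/side6.png")
f=lambda x,y:(x/3.3+260-.35,y/3.3+170-.35)
g=lambda x,y:(x/3.3+210-.35,y/3.3+110-.35)
T=[];S=[]
for a,b in zip([(98,236),(179,244),(260,252),(342,260)],[(182,257),(186,314),(190,376),(194,442)]):
    ct,at=cen(t,f(*a),5,False); cs,as_=cen(s,g(*b),5,True)
    T.append(ray("top",ct,78)[:2]);S.append(ray("side",cs,78)[:2])
    print(np.r_[ct,at,cs,as_],T[-1],S[-1],tri(cs,ct))
# fit: centre + direction
for n,H in(("top",T),("side",S)):
    H=np.array(H); k=np.array([1.5,.5,-.5,-1.5])*60; d=(H*k[:,None]).sum(0)/(k@k); print(n,"centre",H.mean(0),"dir",d,np.linalg.norm(d),"res",(H-H.mean(0)-k[:,None]*d).tolist())
# stand empty holes z=70
E1,E2=[ray("top",cen(t,f(*p),5,True)[0],70)[:2] for p in[(686,105),(735,322)]]
print("stand empties top",E1,E2,np.linalg.norm(E1-E2),"pins expected",E1+(E2-E1)/3,E1+(E2-E1)*2/3)
g2=lambda x,y:(x/4+230-.375,y/4+300-.375)
s0=cv2.imread("pics/side0.png")
F1,F2=[ray("side",cen(s0,g2(*p),6,True)[0],70)[:2] for p in[(492,164),(145,300)]]
print("stand empties side",F1,F2,np.linalg.norm(F1-F2),"pins expected",F1+(F2-F1)/3,F1+(F2-F1)*2/3)
E
```

```text
[289.2  241.1   22.   264.78 187.69  11.75] [486.33 107.28] [485.03 103.82] [485.72 107.56  74.73]
[313.86 243.65  22.   265.86 204.94  14.25] [481.93  47.4 ] [480.98  44.25] [481.48  47.49  74.99]
[338.51 245.93  21.88 266.89 223.63  15.12] [478.21 -12.3 ] [476.63 -15.5 ] [477.43 -12.34  74.8 ]
[363.2  248.37  22.5  268.13 243.84  17.19] [474.11 -71.99] [472.54 -75.17] [473.32 -72.21  74.76]
top centre [480.14  17.6 ] dir [0.07 1.  ] 0.9981193964113074 res [[0.1256713376799965, 0.055024035913646685], [-0.23217795242610606, -0.07418545605458249], [0.08734189181220842, -0.016701195631718235], [0.019164722933844303, 0.03586261577265759]]
side centre [478.79  14.35] dir [0.07 0.99] 0.9969528030421771 res [[-0.04071558961481969, -0.04002466853670228], [0.09851070847891696, 0.0669522052722904], [-0.07487464811363997, -0.013830404934427776], [0.017079529249429015, -0.013097131801160344]]
stand empties top [ 594.52 -324.04] [ 436.87 -360.81] 161.88345773477891 pins expected [ 541.97 -336.29] [ 489.42 -348.55]
stand empties side [ 592.91 -325.78] [ 435.35 -362.3 ] 161.7407416315267 pins expected [ 540.39 -337.95] [ 487.87 -350.13]
```

Both views agree on the hole spacing (59.9 mm against 60) with residuals under 0.25 mm. The views differ by 1.3 mm in x and 3.3 mm in y, and the robot's placed-jar positions favour the top view. I'll grip the first pin, hover it over a hole and check the alignment.

```bash
cat >> h.py <<'E'
HC=np.array([480.1,16.5]); HD=np.array([0.068,0.998])
def hole(k): return HC+k*HD
PINS=[np.array([541.9,-337.1]),np.array([489.3,-349.3])]
SY=0.229
E
python3 - <<'E'
from h import *
np.set_printoptions(suppress=True,precision=3)
p=PINS[0]
eoat.gripper_open()
for y in(SY,SY-np.pi): print(arm.inverse_kinematics([*p,95],q(y)),arm.inverse_kinematics([*hole(-90),150],q(y)))
arm.goto([*p,170],q(SY)); 
arm.move_linear([*p,95],max_speed=100,contact_N=8); st()
eoat.grab(60); st("grab")
arm.move_linear([*p,180],max_speed=120); st("lift")
arm.goto([*hole(-90),170],q(SY)); lin(hole(-90),151,60); st("hover")
for n in("top","side"): cv2.imwrite(f"pics/{n}7.png",imaging.capture(n))
s=cv2.imread("pics/side7.png");t=cv2.imread("pics/top7.png")
a=cv2.resize(s[150:290,210:340],None,fx=4,fy=4,interpolation=cv2.INTER_CUBIC);cv2.imwrite("pics/sz7.png",a)
E
```

```text
[-0.656  0.584  0.002  0.989  0.     2.257] [-0.286  0.245 -0.373  0.953  0.     2.627]
[-0.656  0.584  0.002  0.989  0.    -0.885] [-0.286  0.245 -0.373  0.953  0.    -0.515]
 t 54.0 pos [ 542.3 -337.5   95.9] F [0.5 0.1 0.4] w 0.995
grab t 54.6 pos [ 542.2 -337.2   95.4] F [-0.2  0.2  1.7] w 0.235
lift t 55.5 pos [ 541.4 -336.7  179. ] F [-0.6  0.6 -0.9] w 0.243
hover t 57.0 pos [473.5 -73.5 150.3] F [-0.5  0.3 -0.8] w 0.243
```

View pics/sz7.png

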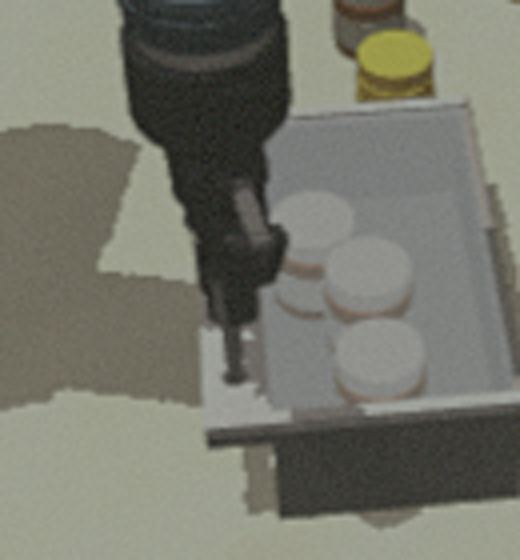

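View pics/top7.png

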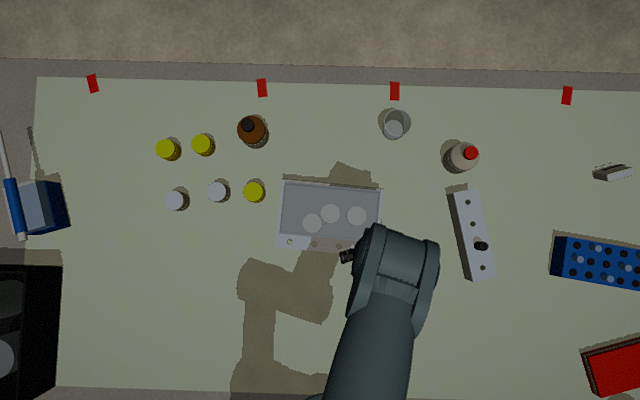

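The shaft tip is right at the hole: shaft end at zoom (233,372), hole centre at (234,377). I'll insert it with contact watching.

```bash
python3 - <<'E'
from h import *
h=hole(-90)
c=arm.move_linear([*h,102.5],max_speed=30,contact_N=10); st(f"ins {c}")
E
```

```text
ins False t 58.9 pos [474.  -73.3 103.3] F [-3.2  0.5  5.8] w 0.242
```

It went in fully, with the head seated at TCP z of 103.3 (expected 103.4). I'll release it and fetch the second pin.

```bash
python3 - <<'E'
from h import *
h=hole(-90); p=PINS[1]
eoat.gripper_open(); lin(h,180,120)
arm.goto([*p,170],q(SY))
for n in("top","side"): cv2.imwrite(f"pics/{n}8.png",imaging.capture(n))
arm.move_linear([*p,95],max_speed=100,contact_N=8); st()
eoat.grab(60); st("grab")
arm.move_linear([*p,180],max_speed=120); st("lift")
h=hole(30)
arm.goto([*h,170],q(SY)); lin(h,151,60); st("hover")
for n in("side",): cv2.imwrite(f"pics/{n}9.png",imaging.capture(n))
f=lambda n,a,b,c,d:cv2.resize(cv2.imread(n)[a:b,c:d],None,fx=4,fy=4,interpolation=cv2.INTER_CUBIC)
cv2.imwrite("pics/z9.png",np.hstack([f("pics/side8.png",170,290,220,320),f("pics/side9.png",150,270,220,320)]))
E
```

```text
t 62.4 pos [ 489.8 -349.5   95.7] F [ 0.5 -0.2  0.4] w 0.999
grab t 63.0 pos [ 489.5 -349.5   95.4] F [-0.2 -0.   2.2] w 0.245
lift t 63.9 pos [ 488.9 -348.9  179.1] F [-0.3  0.5 -0.5] w 0.243
hover t 65.8 pos [481.6  46.3 150.3] F [-0.6  0.4 -0.4] w 0.243
```

View pics/z9.png

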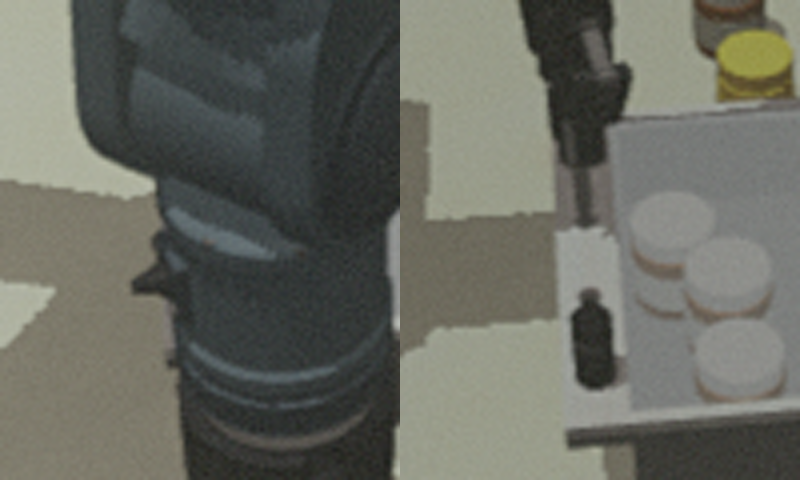

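The first pin stands upright with its head on the strip, at zoom (593,345). The second pin's tip, at (586,222), meets its hole at (585,221). Inserting.

```bash
python3 - <<'E'
from h import *
h=hole(30)
c=arm.move_linear([*h,102.5],max_speed=30,contact_N=10); st(f"ins {c}")
if not c:
    eoat.gripper_open(); lin(h,190,120); park()
    for n in("top","side"): cv2.imwrite(f"pics/{n}10.png",imaging.capture(n))
    print(jars(im=cv2.imread("pics/top10.png")).round(1)); st()
    f=lambda n,a,b,c,d:cv2.resize(cv2.imread(n)[a:b,c:d],None,fx=3,fy=3,interpolation=cv2.INTER_CUBIC)
    cv2.imwrite("pics/z10.png",f("pics/side10.png",100,290,200,450))
E
```

```text
ins False t 67.6 pos [482.1  46.5 103.3] F [-2.1 -0.1  5.4] w 0.24
[[603.3 294.9 261.  215.8 191.3]
 [579.  399.6 257.  173.3 199.9]]
 t 70.8 pos [ 330.5 -329.1  299.6] F [ 0.7 -0.5 -0.2] w 1.004
```

View pics/z10.png

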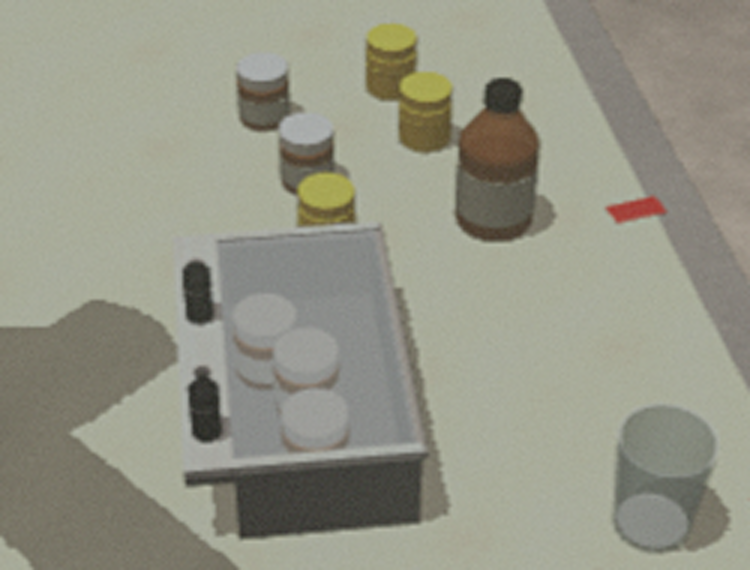

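View pics/top10.png

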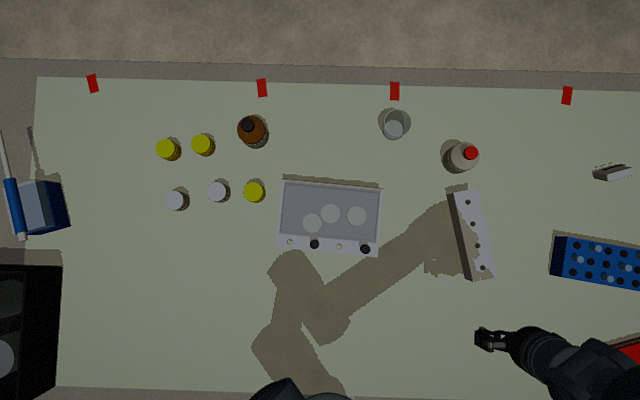

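All four stand holes are empty. Both heads sit on the strip, and the two spare jars and the bystanders are unmoved. I'll check head heights and tilt numerically before handing in.

```bash
python3 - <<'E'
from h import *
np.set_printoptions(suppress=True,precision=1)
s=cv2.imread("pics/side10.png"); v=s.max(2)
m=np.zeros(v.shape,bool); m[180:255,255:280]=(v<75)[180:255,255:280]
B=blobs(m,60,600)
for (c,a,b),k in zip(B,(30,-90)):
    h=hole(k)+[-.7,-2]   # side-view measured hole bias
    print(c,a,"rows",b[1],b[1]+b[3]-1,"cols",b[0],b[0]+b[2]-1)
    for dz in(0,6):
        pts=[proj("side",[h[0]+11*np.cos(w),h[1]+11*np.sin(w),78+dz+z]) for z in(0,45) for w in np.linspace(0,6.28,60)]
        pts=np.array(pts); print(" expected if raised",dz,"rows",pts[:,1].min(),pts[:,1].max(),"cols",pts[:,0].min(),pts[:,0].max())
t=cv2.imread("pics/top10.png"); v=t.max(2); m=np.zeros(v.shape,bool); m[230:262,280:380]=(v<60)[230:262,280:380]
for c,a,b in blobs(m,30,300): print("top head",c,a,ray("top",c,110))
print(hole(30),hole(-90))
for nm,im in(("0",cv2.imread("pics/top0.png")),("10",t)):
    hs=cv2.cvtColor(im,cv2.COLOR_BGR2HSV); print(nm,[b[0] for b in blobs((hs[...,1]>150)&(hs[...,2]>60)&(hs[...,0]<18),15,900) if 100<b[0][1]<180])
E
```

```text
[265.5, 197.2] 157 rows 188 207 cols 261 270
 expected if raised 0 rows 186.47640757050604 208.19537240757967 cols 259.6583531437206 270.95832366559995
 expected if raised 6 rows 184.4036034848213 206.22570142650935 cols 259.45372993001865 270.7994262646246
[267.8, 236.1] 184 rows 225 246 cols 263 273
 expected if raised 0 rows 224.7347547813394 247.765275298604 cols 261.62715800298986 273.80846485532743
 expected if raised 6 rows 222.63476318382257 245.78254660855526 cols 261.41267756419313 273.6472114928753
top head [313.9, 243.9] 67 [482.5  46.6 110. ]
top head [364.6, 248.6] 77 [475.  -72.7 110. ]
[482.1  46.4] [474.  -73.3]
0 [[251.8, 131.5], [470.9, 152.2]]
10 [[251.9, 132.3], [470.9, 152.2]]
```

The head outlines match fully seated, upright pins (rows 188–207 against 186–208 expected, and 225–246 against 225–248). I'm handing in.

```bash
python3 - <<'E'
from h import *
print(jars().round(1)); st(); workorder.finish_job(); st()
E
```

```text
[[603.3 294.9 260.  215.8 191.3]
 [579.  399.6 256.  173.3 199.9]]
 t 70.9 pos [ 330.5 -329.2  299.7] F [0.1 0.4 0.3] w 0.999
the job is handed in; nothing more can be done
the job is handed in; nothing more can be done
```

The job is handed in: three jars are upright in the box, the lid is shut, and both pins from the stand are pushed down through lid holes. The clock stood at 70.9 s of the 208 s allowed. No verdict is reported, so this rests on my own checks.

- **Jars:** the other two still stand on the bench where they started. One jar in the box moved about 38 mm after I placed it, either the announced knock or a brush from the gripper. It stayed upright and within the limits, so I left it.
- **Lid:** it fell shut once I pulled it past upright. I judged it flat by eye from its position over the flange in both views, not by measuring the angle.
- **Pins:** there were only two, and all four stand holes are now empty. Both went in without hitting the contact limit. In the side view the head outlines match fully seated, upright pins to within 2 pixels.
- **Bystanders:** the two bottles' positions in the top view changed by less than 1 pixel. I checked the beaker only by eye.
- **Disagreement:** the side and top cameras differed by about 1.3 mm in x and 3.3 mm in y. I aimed between them, closer to the top view, and both pins went in on the first try.

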